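# Clamp the bushing, then draw the pin gauge and hold it level above the bore

## Task

Get the brass bushing ready for gauging: first press the clamp arm of the fixture fully down by its red grip, so that it lies shut on the bushing. Then draw the pin gauge out of its leaning stand, turn it level, and hold it about 10 cm above the bushing, centred over it and in line with its bore. Finish while still holding the gauge there in the gripper, touching nothing else, with the clamp still shut, the bushing still in its V-block and the things around left where they are.

Things in the scene. Friction and masses are not known exactly. Their poses are not given: they have to be found in the camera images.
- fixture: Clamping fixture, fixed to the bench: grey foot plate 140 x 80 x 10 mm (x = -65 to +75 mm) with a dark V-block holding the bushing and two hinge cheeks 74 mm high at the far end. Origin on the bench under the V-block. x is level, along the V-groove, from the red grip to the hinge, roughly away from the robot; z up. The clamp's hinge line runs along y through (55, 0, 64) mm.
- clamp (a joint): Angle of the clamp arm in rad: 0 fully down (its stop), 1.0 fully raised; starts at 0.55 to 0.9. A steel bar, 16 mm wide, from the hinge towards the robot, ending in the red grip. Hinge friction keeps it wherever it is left; about 3 N on the grip moves it. Shut, the arm is level, its middle 64 mm and its top 74 mm above the bench.
- clamp_grip (a point): Middle of the red grip of the clamp arm (a rod 20 mm in diameter, 58 mm long with its round ends, along the arm), 132 mm from the hinge line. Its x axis runs along the arm towards the hinge.
- bushing_mid (a point): Centre of the brass bushing, a short tube 28 mm in diameter and 36 mm long with a 13 mm bore, lying loose in the V-block with its bore level, along the fixture's x axis. The centre is 34 mm above the bench. Its z axis runs along the bore.
- stand: Leaning gauge stand, fixed to the bench: aluminium foot 112 x 70 x 10 mm (x = -40 to +72 mm from the origin, which is on the bench surface) with a grey block 40 mm square that leans 36 degrees from upright towards its own -x side, which faces roughly to the robot. The gauge stands in the single bore in the block's upper face.
- stand_mouth (a point): Centre of the mouth of the bore, in the upper face of the leaning block, 75 mm above the bench; same axes as the stand. The bore is 12 mm wide, 20 mm deep; its axis rises out of the mouth along (-0.588, 0, 0.809) in the stand's axes, 36 degrees from vertical, towards the robot. The gauge is pulled out along it.
- gauge_mid (a point): Centre of the steel pin gauge: pin 11 mm thick, 100 mm long (along y), with a knurled middle 44 mm long, 16 mm wide along x and 15 mm along z, to be gripped; 60 g. At the start its lower 20 mm stand in the bore; y points out of it, up and towards the robot, x is level (the stand's y axis); it sags a little in the bore, to about 40 degrees from vertical; the centre is 30 mm from the mouth, 98 mm above the bench.
- oil_bottle: Green oil bottle, 38 mm in diameter, 89 mm high, standing loose between stand and fixture; origin at the centre of its underside. Leave it alone.
- dosing_bottle: Small white dosing bottle with a nozzle, 24 mm in diameter, 50 mm high, standing loose; origin at the centre of its underside. Leave it alone.
There are look-alikes about, which are no part of the job. What is shaped like the part that bears gauge_mid but green is not meant.

How it is judged (in metres and radians):
On the way, in this order (a step that is already met when the one before it is completed fails the run):
1. the clamp arm is fully down while the gauge still stands in its bore (value of joint clamp below 0.06 rad and distance between gauge_mid and stand_mouth below 0.04 m), for 0.2 s.
2. the gauge is drawn out of the bore, in the fingers (distance between gauge_mid and stand_mouth above 0.065 m and contact force between gauge and the fingers above 0.5 N), for 0.1 s.
At the end, for the whole second after the job is handed in: Clamp under 0.08 rad, bushing in the V-block; gauge at rest in the fingers alone, level within 12 degrees, in line with the bore within 15 degrees, centred within 30 mm over the bushing, its centre 95 to 200 mm above the bench; gripper and arm clear of the fixture (value of joint clamp below 0.08 rad and distance between bushing_mid and fixture below 0.05 m and height (world z) of bushing_mid above 0.029 m and angle between the z axis of bushing_mid and the x axis of fixture, either way round below 0.15 rad and angle between gauge_mid's own y axis and vertical between 1.35 and 1.79 rad and angle between the y axis of gauge_mid and the x axis of fixture, either way round below 0.26 rad and horizontal distance between gauge_mid and bushing_mid below 0.03 m and height (world z) of gauge_mid between 0.095 and 0.2 m and contact force between gauge and the fingers above 0.5 N and contact force between each of gauge, the arm, the fingers and fixture below 0.1 N and contact force between gauge and stand below 0.1 N and contact force between gauge and bushing below 0.1 N and linear speed of gauge below 0.03 m/s); the arm keeps its last pose, push and grip.
It fails at once if the green oil bottle is pushed away or tipped (distance of oil_bottle from where it was at the start of the episode above 0.03 m).
It fails at once if the small white dosing bottle is pushed away or tipped (distance of dosing_bottle from where it was at the start of the episode above 0.03 m).
It also fails if it takes over 46 s, if anything falls off the work surface, if the arm or the gripper's body presses on something with over 40 N, if the wrist force passes 120 N, or if a joint passes its speed limit or range.

## Robot

A 7-joint arm with a two-finger parallel gripper is mounted at the origin on a cart in front of the work surface, level with it; the furniture and walls round the work are solid. World frame = base frame: x ahead of the robot, y to its left, z up, the work surface at z = 0. Lengths are in mm, angles in degrees, forces in N, time in s.
With the tool pointing down it reaches from about 400 to 900 mm from the base axis. Payload 5.5 kg.
Tool frame: the origin (TCP) lies midway between the tips of the shut fingers; the grasp point (between the pads) lies 19 mm behind it; z points along the fingers, x is the direction in which the jaws open and shut, and the axes are right-handed (so a half turn about z gives the same grasp; the last joint's range is limited). The gripper opens to 85 mm and grips with 20 to 120 N. Pads are 22 mm wide; open, the fingers measure 114 mm over their backs; the gripper's body (76 mm by 85 mm) begins 54 mm behind the grasp point. The pads swing forward as they close: fully open they stand 13 mm farther back than shut.
Start: joints at [87.101, 28.699, -24.465, 88.831, 12.651, 65.22, -12.049], TCP at [200.672, -618.248, 231.31] pointing down, gripper open.
Joint ranges: [-164.97, 164.97], [-17.58, 116.51], [-87.97, 89.64], [11.32, 138.91], [-80.73, 260.73], [10.89, 115.49], [-147.41, 147.41]. Speed limits (degrees/s): [147.25, 147.25, 180, 180, 180, 180, 180].

## Interface

Orientations are given as a 3x3 rotation matrix whose columns are the frame's x, y, z axes.
In Python, from bench import manip gives the robot as it stands.
- The arm moves only by the tool play_rows, never from a script. Its argument "steps" is a list that holds one entry, the list of rows, each a list of 5 numbers: the shift along the tool's x, y, z in units of 25 mm (1.0 is 25 mm), then the turn about the tool's z in rad, then the finger opening in mm, from 0 to 85.4. In form: [[[tx, ty, tz, roll, hand], ...]]. A call has 1 to 12 rows; each row is the pose to reach, as a shift and turn from the pose commanded when the call began, along the tool's axes at that moment; what a row does not reach only later rows make up. A row lasts 1/12 s, in which the tool goes at most 41.7 mm and 7.16 degrees, less where a joint would pass 70% of its speed; a pose out of reach is approached as far as the arm can. A call with a gripper value outside its range is refused whole. The fingers move at their own pace and stop on an object; the grip force is fixed at half the most. Time passes only in rows, so rows that repeat a pose let the fingers close. It gives the time, the measured TCP pose, the force and the opening at its end, in the units of the state.
- manip.sense(): the state, without advancing time (a new reading comes with each control period).
- manip.grab_frame(name): name is "scene" or "top"; returns (picture, depth): 400x640x3 uint8, red, green, blue; 400x640 float32, mm along the optical axis (not along the pixel's ray), 0 where there is no reading.
- manip.get_calibration(name): a dict with "mtx" (3x3 intrinsics, pixels), "origin" and "attitude" of the camera in the world. Camera axes: x right, y up, looking along -z (the intrinsics and any distortion apply to the point x, -y, -z); pixel columns grow to the right and rows downward; lengths in mm; the calibration is good to about 2 mm. A picture is of the moment at which its call begins. get_calibration takes no time and is no camera call.
- manip.hand_in(): hands the job in, once; it reports no verdict.
The state is a dict: "t": time; "q": joint angles; "joint_vel": joint speeds; "joint_torque": joint torques, N m; "tool_pos": TCP position; "tool_rot": TCP orientation; "ft_force": force on the tool from outside, world axes, zero at the start; "torque": the same for the moment, N m; "grip_width": opening from 0.0 (shut) to 1.0 (fully open).
Only numpy, scipy, OpenCV 4.12 (cv2) and the standard library are available. Lean on these libraries where they do the work, as an engineer would, in place of code of your own. Each camera call takes 0.05 s, during which the arm holds its last target.

## Working session

There is one attempt and no reset: what is moved stays moved. The work goes in short steps, Python scripts to look and compute and a tool call to move; the robot and the scene stay as the last step left them, time stands still between calls to the robot, and variables do not carry over. Pictures are saved under pics/ and viewed, and the job is handed in when it is done.

Besides the shell and the picture viewer there is one more tool, called after "Request:" as name(argument=value, ...), one argument or row to a line, values as JSON. play_rows: Moves the arm, as the interface text tells. Its arguments: {"type":"object","properties":{"steps":{"type":"array"}},"required":["steps"]}

```bash
mkdir -p pics; ls
cat > h.py <<'E'
from bench import manip
import numpy as np, cv2
def grab(n,tag):
    p,d=manip.grab_frame(n); np.savez(f'{tag}.npz',p=p,d=d); cv2.imwrite(f'pics/{tag}.png',p[:,:,::-1]); return p,d
def world(n,d):
    c=manip.get_calibration(n); K=np.array(c['mtx']); 
    v,u=np.mgrid[0:400,0:640]
    x=(u-K[0,2])/K[0,0]*d; y=(v-K[1,2])/K[1,1]*d
    P=np.stack([x,-y,-d],-1)
    return P@np.array(c['attitude']).T+np.array(c['origin'])
E
python3 - <<'E'
from h import *
np.set_printoptions(precision=4,suppress=True)
for n in('scene','top'):
    grab(n,n+'0'); c=manip.get_calibration(n); print(c)
print(manip.sense())
E
```

```text
pics
{'mtx': array([[496.4686,   0.    , 317.0568],
       [  0.    , 496.4686, 195.9448],
       [  0.    ,   0.    ,   1.    ]]), 'origin': array([ 1100.2812, -1085.4988,   607.125 ]), 'attitude': array([[ 0.8308, -0.2368,  0.5037],
       [ 0.5566,  0.3449, -0.7558],
       [ 0.0052,  0.9083,  0.4184]])}
{'mtx': array([[412.8673,   0.    , 324.184 ],
       [  0.    , 412.8673, 206.4398],
       [  0.    ,   0.    ,   1.    ]]), 'origin': array([ 422.672 , -181.1187,  970.7872]), 'attitude': array([[ 0.0222,  0.9974, -0.0687],
       [-0.9997,  0.0216, -0.0095],
       [-0.008 ,  0.0688,  0.9976]])}
{'t': 0.1, 'q': array([ 87.1015,  28.75  , -24.4569,  88.885 ,  12.651 ,  65.2194,
       -12.0502]), 'joint_vel': array([-0.0533, -0.0195, -0.1009, -0.0457, -0.0336,  0.019 ,  0.0944]), 'joint_torque': array([ -0.01  , -57.0812,  -5.8383, -28.1744,   0.0104,   0.0057,
        -0.    ]), 'tool_pos': array([ 200.4317, -617.6742,  230.3541]), 'tool_rot': array([[ 0.3087, -0.9511, -0.0005],
       [-0.9511, -0.3087,  0.0017],
       [-0.0018, -0.0001, -1.    ]]), 'ft_force': array([ 0.3546, -0.5466, -0.0701]), 'torque': array([-0.003 ,  0.0368, -0.0039]), 'grip_width': 1.001241472423351}
```

View pics/scene0.png

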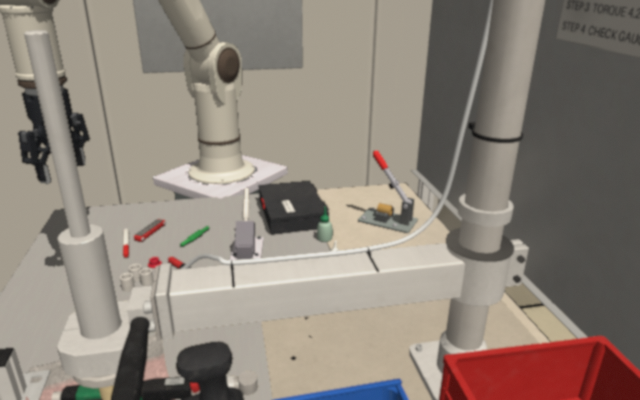

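View pics/top0.png

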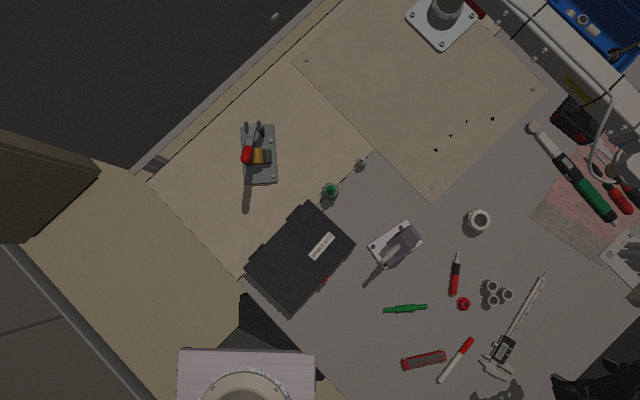

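Run:
```python
from h import *
for n in('scene','top'):
    z=np.load(n+'0.npz'); 
    W=world(n,z['d'].astype(float)); np.save(n+'W.npy',W)
p=np.load('top0.npz')['p'][:,:,::-1]
a=cv2.resize(p[105:225,215:375],None,fx=5,fy=5,interpolation=cv2.INTER_CUBIC)
b=cv2.resize(p[210:330,345:485],None,fx=5,fy=5,interpolation=cv2.INTER_CUBIC)
cv2.imwrite('pics/a.png',a);cv2.imwrite('pics/b.png',b)
p=np.load('scene0.npz')['p'][:,:,::-1]
cv2.imwrite('pics/c.png',cv2.resize(p[140:280,220:440],None,fx=3.6,fy=3.6,interpolation=cv2.INTER_CUBIC))
W=np.load('topW.npy').round(0)
for u,v in[(258,180),(246,155),(270,175),(260,157),(330,190),(360,163),(397,245),(385,255),(405,308),(300,258),(300,350),(480,220)]: print(u,v,W[v,u])
```

```text
258 180 [547. -15.  11.]
246 155 [572. -21. 187.]
270 175 [560. -43.   8.]
260 157 [595. -24.  46.]
330 190 [ 521. -184.   72.]
360 163 [ 590. -253.   26.]
397 245 [ 405. -330.   85.]
385 255 [ 384. -300.  119.]
405 308 [ 260. -362.   14.]
300 258 [ 370. -121.   48.]
300 350 [ 150. -122.  -27.]
480 220 [ 466. -539.   -2.]
```

View pics/a.png

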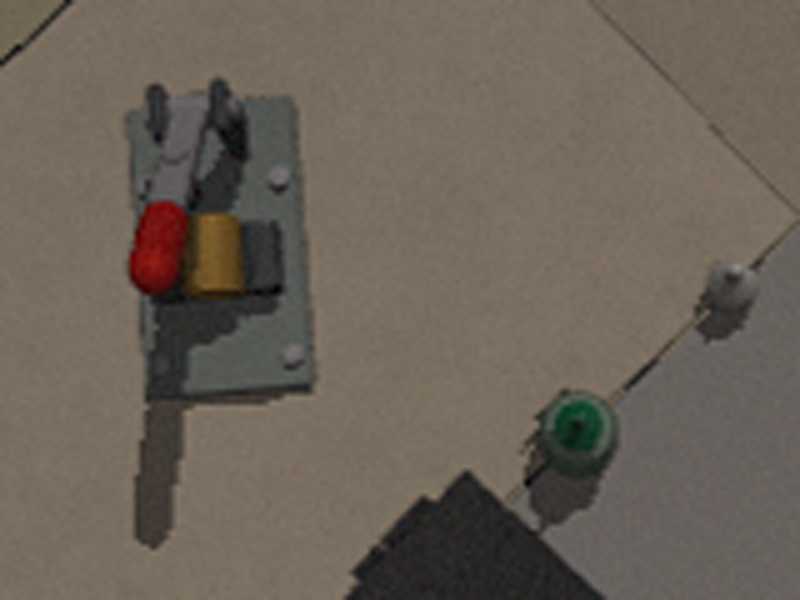

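View pics/b.png

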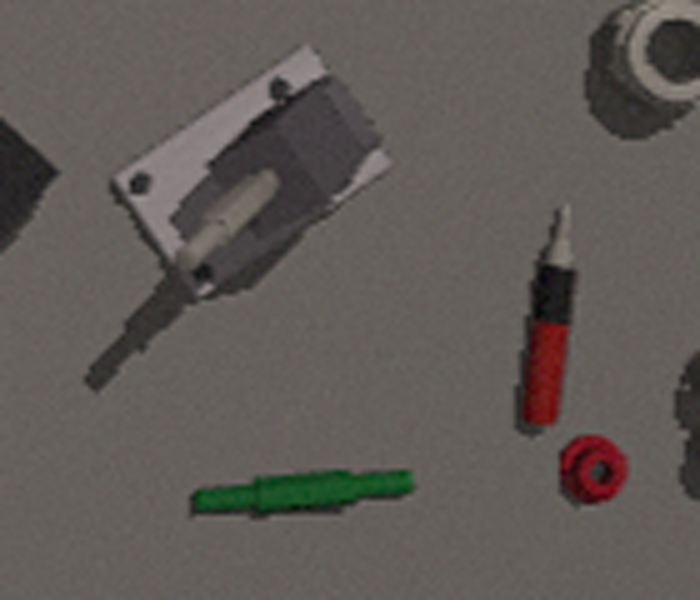

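View pics/c.png

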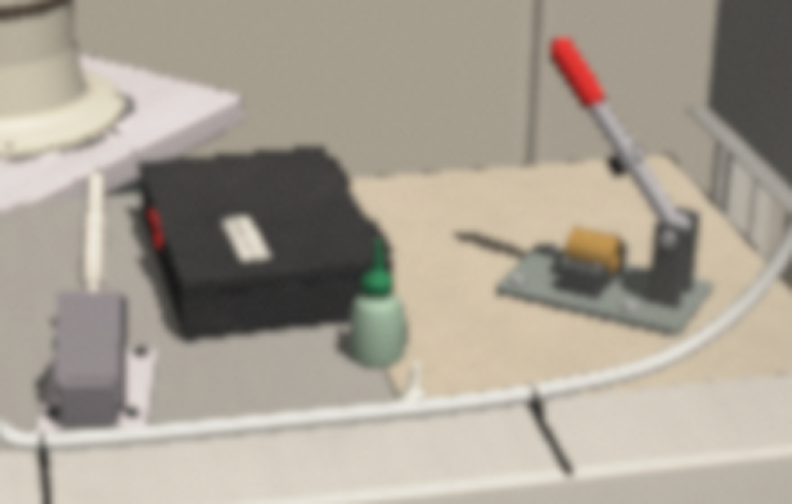

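```bash
cat >> h.py <<'E'
def ray(n,uv,z):
    c=manip.get_calibration(n); K=np.array(c['mtx']); uv=np.atleast_2d(uv).astype(float)
    P=np.stack([(uv[:,0]-K[0,2])/K[0,0],-(uv[:,1]-K[1,2])/K[1,1],-np.ones(len(uv))],-1)@np.array(c['attitude']).T
    o=np.array(c['origin']); return o+P*((z-o[2])/P[:,2])[:,None]
E
python3 - <<'E'
from h import *
np.set_printoptions(precision=1,suppress=True)
W=np.load('topW.npy')
p=np.load('top0.npz')['p']
F=ray('top',np.array([(127,105),(297,97),(313,388),(148,400)])/5+[215,105],10); print('fix',F)
S=ray('top',np.array([(112,180),(305,45),(390,160),(200,297)])/5+[345,210],10); print('stand',S)
# bench height check
for u,v in[(300,110),(220,180),(440,280),(350,300),(380,340)]: print(W[v-2:v+3,u-2:u+3].reshape(-1,3).mean(0))
# gauge points: above 78mm z near stand, bright
r=(slice(235,268),slice(375,405))
w=W[r].reshape(-1,3); c=p[r].reshape(-1,3)
m=(w[:,2]>70)
for a,b in zip(w[m],c[m]): 
    if b.min()>105: print(a,b)
# red
c=p.astype(int); m=(c[...,0]>120)&(c[...,1]<70)&(np.arange(640)[None]<300)
print('grip',m.sum(),W[m].mean(0),W[m].min(0),W[m].max(0))
hsv=cv2.cvtColor(p,cv2.COLOR_RGB2HSV)
m=np.zeros((400,640),bool); m[145:166,252:266]=True
m&=(hsv[...,1]>110)&(hsv[...,0]>12)
print('brass',m.sum(),W[m].mean(0),W[m].min(0),W[m].max(0), np.argwhere(m).mean(0))
E
```

```text
fix [[675.4  30.7  10. ]
 [680.9 -49.8  10. ]
 [542.4 -61.6  10. ]
 [535.1  15.7  10. ]]
stand [[ 399.2 -274.1   10. ]
 [ 463.7 -362.8   10. ]
 [ 411.3 -402.5   10. ]
 [ 346.4 -315.4   10. ]]
[ 720.2 -108.7   -1.1]
[547.2  77.   -1.4]
[ 324. -445.   -1.]
[ 273.2 -236.7   -0.9]
[ 183.7 -307.4   -1.2]
[ 392.3 -316.2  105.4] [123 113 106]
[ 390.4 -317.6  109.6] [119 113 106]
[ 388.5 -308.1  117.9] [118 111 106]
[ 388.5 -310.4  116.6] [124 116 108]
[ 386.6 -309.8  120.4] [123 113 108]
[ 386.6 -312.1  118.6] [122 113 106]
[ 384.5 -305.6  121.6] [120 114 106]
[ 382.5 -303.3  123.2] [122 116 109]
[ 382.7 -305.1  124.9] [122 111 106]
[ 380.8 -300.4  129.6] [124 114 107]
[ 380.7 -302.7  127.6] [123 112 108]
[ 378.9 -296.   132.9] [121 113 106]
[ 378.9 -298.   132.6] [123 116 109]
[ 378.8 -300.4  129.9] [124 116 109]
[ 377.3 -292.8  141.3] [123 115 109]
[ 377.  -295.5  136.1] [130 121 114]
[ 376.8 -298.1  131.9] [123 118 108]
[ 375.1 -295.3  138. ] [126 114 108]
grip 22 [571.2 -19.  186.8] [565.9 -23.5 161.5] [593.4 -13.9 191. ]
brass 185 [598.1 -17.5  42.7] [581.3 -30.4   6.8] [626.5  -5.2  50.1] [156.1 257.3]
```

Run:
```python
from h import *
np.set_printoptions(precision=1,suppress=True)
print(ray('top',[(381,261.3)],136), ray('top',[(400.2,245.8)],77))
print(ray('top',[(391,253)],104))
p=np.load('scene0.npz')['p'][:,:,::-1]
cv2.imwrite('pics/d.png',cv2.resize(p[180:270,215:285],None,fx=6.5,fy=6.5,interpolation=cv2.INTER_CUBIC))
p=np.load('top0.npz')['p'][:,:,::-1]
cv2.imwrite('pics/e.png',cv2.resize(p[215:275,360:430],None,fx=9,fy=9,interpolation=cv2.INTER_CUBIC))
```

```text
[[ 372.3 -289.6  136. ]] [[ 402.8 -338.1   77. ]]
[[ 388.  -314.4  104. ]]
```

View pics/d.png

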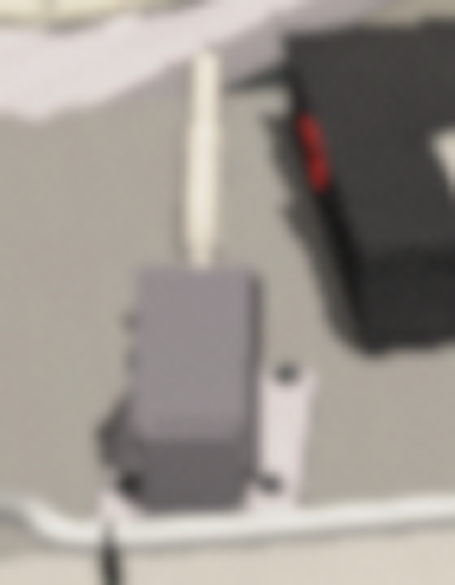

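View pics/e.png

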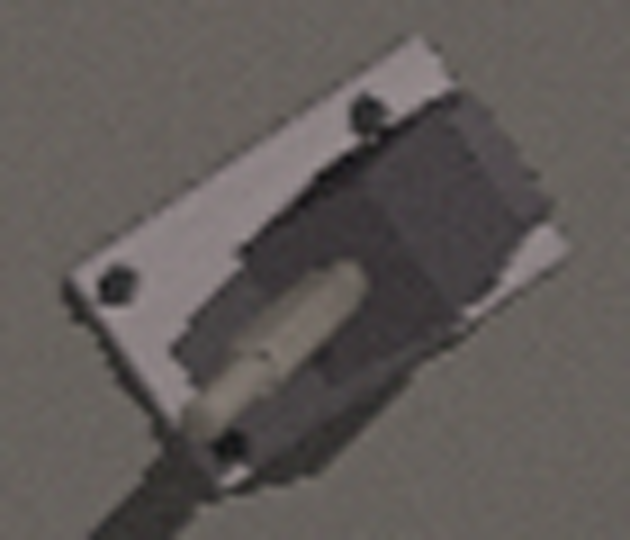

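Run:
```python
from h import *
np.set_printoptions(precision=1,suppress=True)
d=np.array([-.381,.517,.766])
for px,s in[((197,420),50),((258,360),22),((350,278),-29)]:
    P=ray('top',[(360+px[0]/9,215+px[1]/9)],98+s*.766)[0]; print(P,P-s*d)
# scene cam: tip, knurl top, mouth
for px,s in[((207,52),50),((205,122),22),((200,268),-30)]:
    P=ray('scene',[(215+px[0]/6.5,180+px[1]/6.5)],98+s*.766)[0]; print('s',P,P-s*d)
```

```text
[ 371.6 -291.4  136.3] [ 390.7 -317.2   98. ]
[ 384.3 -307.9  114.9] [ 392.6 -319.3   98. ]
[ 402.5 -335.5   75.8] [ 391.5 -320.5   98. ]
s [ 373.  -291.1  136.3] [ 392. -317.   98.]
s [ 380.5 -302.6  114.9] [ 388.9 -314.    98. ]
s [ 401.8 -332.8   75. ] [ 390.3 -317.3   98. ]
```

Request:
play_rows(
  steps=[
    [[-1.5,-1.9,0,0.02,0],[-3.0,-3.75,0,0.04,0],[-4.5,-5.6,0,0.07,0],[-6.0,-7.5,0,0.1,0],[-7.5,-9.4,0,0.12,0],[-9.0,-11.25,0,0.14,0],[-10.5,-13.1,0,0.16,0],[-12,-15,0,0.18,0],[-13.5,-16.9,0,0.2,0],[-15,-18.75,0,0.218,0],[-16.5,-20.6,0,0.218,0],[-17.95,-22.5,0,0.218,0]],
  ],
)

```text
t: 1.1
tool_pos: [476.1, -198.9, 231.2]
tool_rot: [[0.095, -0.995, -0.0], [-0.995, -0.095, -0.0], [0.0, 0.0, -1.0]]
ft_force: [0.9, -1.6, -0.2]
grip_width: 0.002
```

Request:
play_rows(
  steps=[
    [[-1.4,-1.1,0,0,0],[-2.8,-2.2,0,0,0],[-4.1,-3.3,0,0,0],[-5.4,-4.4,0,0,0],[-6.77,-5.48,0,0,0],[-6.77,-5.48,0,0,0],[-6.77,-5.48,0,0,0]],
  ],
)

```text
t: 1.68
tool_pos: [596.9, -13.6, 231.1]
tool_rot: [[0.103, -0.995, 0.0], [-0.995, -0.103, 0.003], [-0.003, -0.001, -1.0]]
ft_force: [-0.6, -0.3, -0.6]
grip_width: 0.004
```

Run:
```python
from h import *
np.set_printoptions(precision=3,suppress=True)
s=manip.sense(); print(s['tool_pos'],s['q'],s['ft_force'])
p,d=grab('scene','scene1')
cv2.imwrite('pics/s1.png',cv2.resize(p[60:280,220:460,::-1],None,fx=2.7,fy=2.7,interpolation=cv2.INTER_CUBIC))
```

```text
[596.856 -13.611 231.05 ] [ 28.     25.947 -38.531  96.477  17.494  63.734 -99.621] [-0.639 -0.295 -0.564]
```

View pics/s1.png

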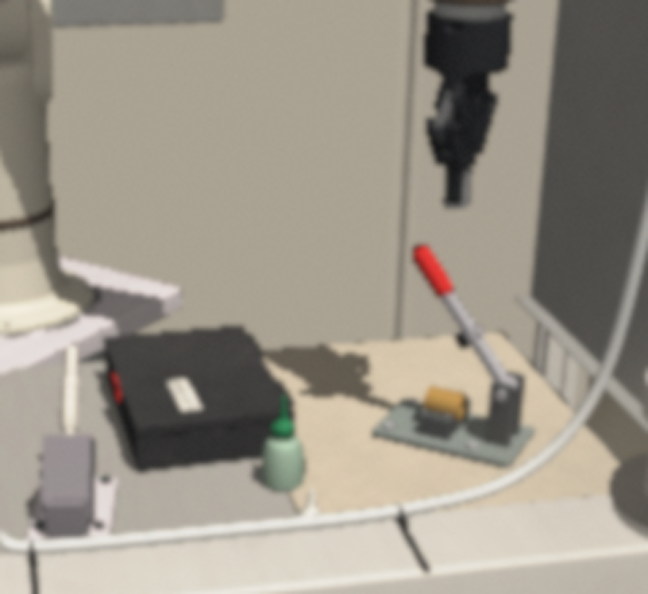

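Request:
play_rows(
  steps=[
    [[0.15,0.1,0.9,0,0],[0.15,0.2,1.84,0,0],[0.15,0.3,2.2,0,0],[0.15,0.3,2.45,0,0],[0.15,0.6,2.7,0,0],[0.15,0.9,2.98,0,0],[0.15,1.15,3.3,0,0],[0.15,1.41,3.58,0,0],[0.15,1.6,3.9,0,0],[0.15,1.82,4.26,0,0]],
  ],
)

```text
t: 2.57
tool_pos: [550.6, -27.3, 124.5]
tool_rot: [[0.096, -0.995, 0.001], [-0.995, -0.096, -0.0], [0.0, -0.001, -1.0]]
ft_force: [0.5, -0.4, 0.2]
grip_width: 0.002
```

Run:
```python
from h import *
np.set_printoptions(precision=3,suppress=True)
s=manip.sense(); print(s['tool_pos'],s['ft_force'])
p,d=grab('scene','scene2')
cv2.imwrite('pics/s2.png',cv2.resize(p[60:280,300:460,::-1],None,fx=2.7,fy=2.7,interpolation=cv2.INTER_CUBIC))
```

```text
[550.557 -27.265 124.544] [ 0.516 -0.363  0.172]
```

View pics/s2.png

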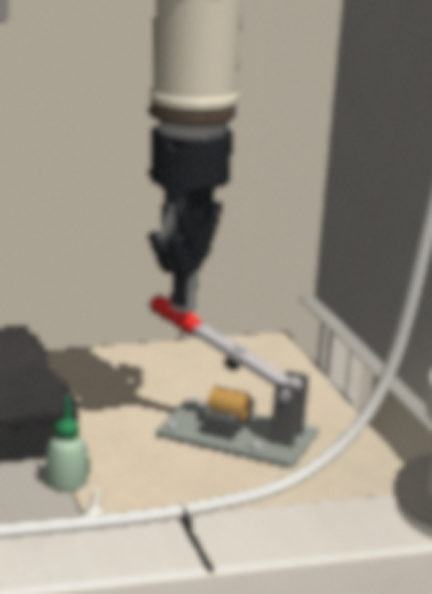

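Request:
play_rows(
  steps=[
    [[-0.1,0.15,0.36,0,0],[-0.2,0.31,0.73,0,0],[-0.2,0.4,1.1,0,0],[-0.2,0.5,1.5,0,0],[-0.2,0.54,1.76,0,0],[-0.2,0.57,1.95,0,0],[-0.2,0.57,2.05,0,0],[-0.2,0.57,2.1,0,0],[-0.2,0.57,2.1,0,0]],
  ],
)

```text
t: 3.37
tool_pos: [535.7, -23.3, 73.6]
tool_rot: [[0.096, -0.995, -0.002], [-0.995, -0.096, -0.001], [0.001, 0.002, -1.0]]
ft_force: [-8.1, -0.8, 16.7]
grip_width: 0.0
```

Run:
```python
from h import *
np.set_printoptions(precision=3,suppress=True)
s=manip.sense(); print(s['tool_pos'],s['ft_force'])
p,d=grab('scene','scene3')
cv2.imwrite('pics/s3.png',cv2.resize(p[60:280,300:460,::-1],None,fx=2.7,fy=2.7,interpolation=cv2.INTER_CUBIC))
```

```text
[535.671 -23.313  73.629] [-8.145 -0.827 16.694]
```

View pics/s3.png

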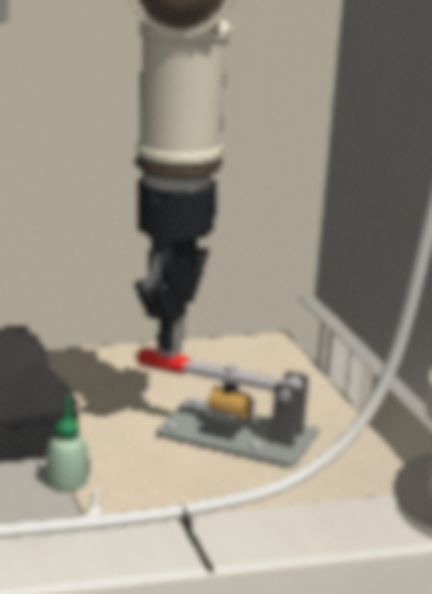

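Request:
play_rows(
  steps=[
    [[0,0,0,0,0],[0,0,-1.2,0,0],[0,0,-2.6,0,0],[0,0,-4.0,0,0],[0,0,-5.1,0,0],[1.3,0.8,-5.1,0.12,0],[2.6,1.6,-5.1,0.24,20],[3.9,2.4,-5.1,0.36,55],[5.2,3.2,-5.1,0.48,55],[6.5,4.0,-5.1,0.6,55],[7.8,4.8,-5.1,0.72,55],[9.1,5.6,-5.1,0.84,55]],
  ],
)

```text
t: 4.42
tool_pos: [417.8, -265.1, 200.1]
tool_rot: [[-0.682, -0.732, 0.001], [-0.732, 0.682, -0.001], [0.0, -0.001, -1.0]]
ft_force: [1.1, -0.5, 0.3]
grip_width: 0.645
```

Request:
play_rows(
  steps=[
    [[1.2,-0.33,0,0.09,55],[2.28,-0.66,0,0.186,55],[2.28,-0.66,0,0.186,55],[2.28,-0.66,0,0.186,55]],
  ],
)

```text
t: 4.75
tool_pos: [391.2, -318.4, 199.7]
tool_rot: [[-0.804, -0.595, -0.0], [-0.595, 0.804, -0.0], [0.0, -0.0, -1.0]]
ft_force: [0.3, -0.4, 0.1]
grip_width: 0.646
```

Run:
```python
from h import *
np.set_printoptions(precision=3,suppress=True)
s=manip.sense(); print(s['tool_pos'],s['q'],s['ft_force'])
p,d=grab('scene','scene4')
cv2.imwrite('pics/s4.png',cv2.resize(p[80:280,200:440,::-1],None,fx=3,fy=3,interpolation=cv2.INTER_CUBIC))
p,d=grab('top','top4')
cv2.imwrite('pics/t4.png',cv2.resize(p[80:300,220:460,::-1],None,fx=2.7,fy=2.7,interpolation=cv2.INTER_CUBIC))
```

```text
[ 391.163 -318.4    199.677] [  54.54    15.404  -21.424  111.418    6.887   54.392 -113.721] [ 0.339 -0.427  0.085]
```

View pics/s4.png

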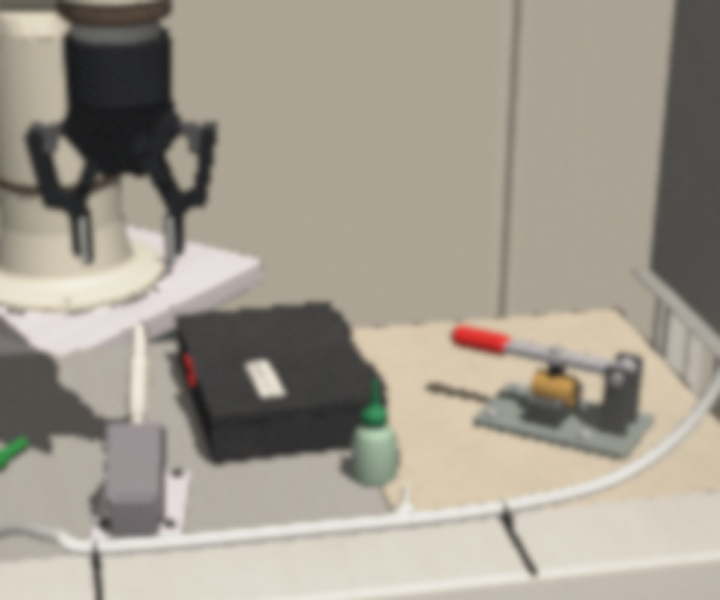

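View pics/t4.png

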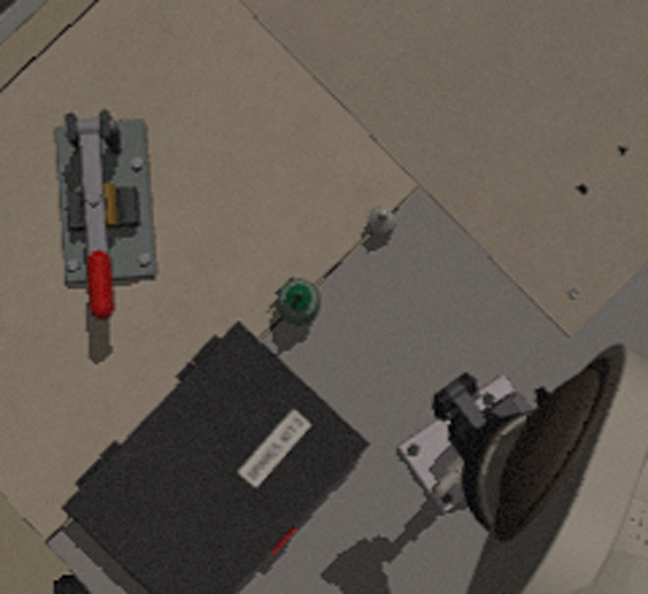

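Request:
play_rows(
  steps=[
    [[0,0,1.2,0,55],[0,0,2.4,0,55],[0,0,3.4,0,55],[0,0,4.2,0,55],[0,0,4.75,0,55],[0,0,4.75,0,55],[0,0,4.75,0,55]],
  ],
)

```text
t: 5.43
tool_pos: [392.8, -314.8, 80.7]
tool_rot: [[-0.8, -0.6, -0.001], [-0.6, 0.8, 0.002], [-0.0, 0.002, -1.0]]
ft_force: [-0.6, 0.6, -0.1]
grip_width: 0.643
```

Run:
```python
from h import *
np.set_printoptions(precision=3,suppress=True)
s=manip.sense(); print(s['tool_pos'],s['ft_force'])
p,d=grab('scene','scene5')
cv2.imwrite('pics/s5.png',cv2.resize(p[150:270,200:320,::-1],None,fx=5,fy=5,interpolation=cv2.INTER_CUBIC))
z=np.load('top4.npz');W=world('top',z['d'].astype(float))
c=z['p'].astype(int); m=(c[...,0]>110)&(c[...,1]<60)&(np.arange(640)[None]<280)
print('grip',m.sum(),W[m].mean(0),W[m].min(0),W[m].max(0))
```

```text
[ 392.787 -314.808   80.653] [-0.631  0.605 -0.115]
grip 132 [531.709 -23.454  71.892] [506.455 -31.657  67.41 ] [555.596 -14.029  76.323]
```

View pics/s5.png

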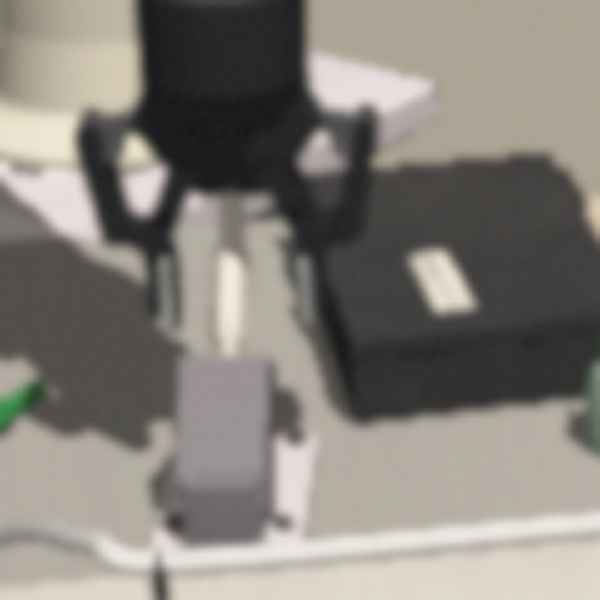

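Request:
play_rows(
  steps=[
    [[0,0,0,0,30],[0,0,0,0,20],[0,0,0,0,8],[0,0,0,0,5],[0,0,0,0,5],[0,0,0,0,5],[0,0,0,0,5],[0,0,0,0,5]],
  ],
)

```text
t: 6.15
tool_pos: [391.6, -318.0, 82.3]
tool_rot: [[-0.803, -0.597, -0.0], [-0.597, 0.803, -0.002], [0.001, -0.001, -1.0]]
ft_force: [-3.8, -1.1, 5.5]
grip_width: 0.185
```

Request:
play_rows(
  steps=[
    [[0,0.1,-0.14,0,5],[0,0.2,-0.28,0,5],[0,0.36,-0.5,0,5],[0,0.52,-0.72,0,5],[0,0.7,-0.96,0,5],[0,0.88,-1.21,0,5],[0,1.03,-1.42,0,5],[0,1.18,-1.62,0,5],[0,1.18,-1.62,0,5],[0,1.18,-1.62,0,5]],
  ],
)

```text
t: 6.98
tool_pos: [374.8, -292.8, 122.0]
tool_rot: [[-0.801, -0.598, 0.001], [-0.598, 0.801, -0.001], [-0.0, -0.001, -1.0]]
ft_force: [-0.5, 0.5, 0.3]
grip_width: 0.183
```

Run:
```python
from h import *
np.set_printoptions(precision=3,suppress=True)
s=manip.sense(); print(s['tool_pos'],s['ft_force'],s['grip_width'])
p,d=grab('scene','scene6')
cv2.imwrite('pics/s6.png',cv2.resize(p[130:270,190:320,::-1],None,fx=4.2,fy=4.2,interpolation=cv2.INTER_CUBIC))
p,d=grab('top','top6')
cv2.imwrite('pics/t6.png',cv2.resize(p[200:290,340:460,::-1],None,fx=5,fy=5,interpolation=cv2.INTER_CUBIC))
```

```text
[ 374.838 -292.827  122.026] [-0.531  0.51   0.325] 0.18277016882630104
```

View pics/s6.png

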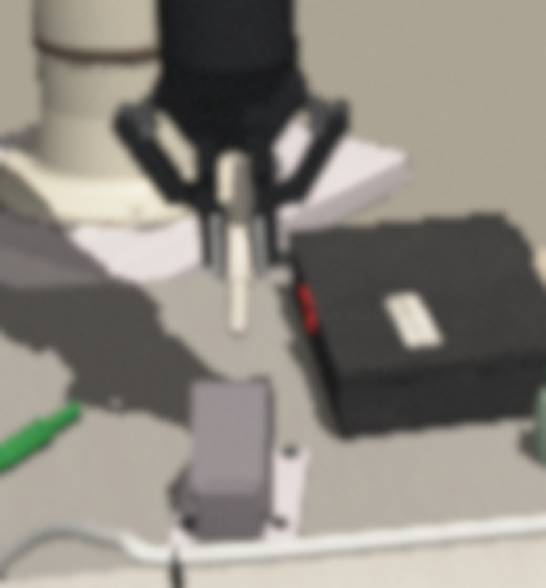

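View pics/t6.png

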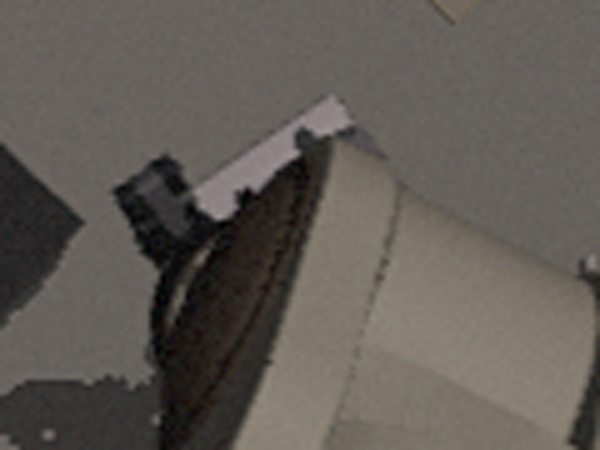

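Run:
```python
from h import *
np.set_printoptions(precision=1,suppress=True)
z=np.load('scene6.npz');p=z['p'];W=world('scene',z['d'].astype(float))
cv2.imwrite('pics/s6b.png',cv2.resize(p[160:215,225:270,::-1],None,fx=11,fy=11,interpolation=cv2.INTER_CUBIC))
for v in range(164,212,3):
    r=[(u,p[v,u].min(),W[v,u].round(0)) for u in range(243,250)]
    j=max(r,key=lambda a:a[1]); print(v,j)
c=manip.get_calibration('scene');K=c['mtx']
def proj(P):
    q=(np.array(P)-c['origin'])@c['attitude']; return K[0,2]+K[0,0]*q[0]/-q[2],K[1,2]+K[1,1]*q[1]/q[2]
d=np.array([-.381,.517,.766]);M=np.array([375,-293,141])
for s in(50,22,0,-22,-50): print(s,proj(M+s*d))
```

```text
164 (244, np.uint8(36), array([ 379., -302.,  201.]))
167 (244, np.uint8(150), array([71., 31., 18.]))
170 (243, np.uint8(187), array([85., 10., 18.]))
173 (243, np.uint8(183), array([92.,  1., 12.]))
176 (243, np.uint8(173), array([106., -15.,  10.]))
179 (246, np.uint8(109), array([ 371., -290.,  158.]))
182 (246, np.uint8(114), array([ 373., -293.,  152.]))
185 (246, np.uint8(204), array([ 374., -295.,  145.]))
188 (246, np.uint8(219), array([ 377., -299.,  140.]))
191 (246, np.uint8(217), array([ 381., -303.,  135.]))
194 (246, np.uint8(209), array([ 382., -305.,  128.]))
197 (246, np.uint8(195), array([ 383., -307.,  122.]))
200 (247, np.uint8(199), array([ 392., -314.,  119.]))
203 (246, np.uint8(199), array([ 392., -317.,  113.]))
206 (246, np.uint8(199), array([ 393., -320.,  106.]))
209 (243, np.uint8(157), array([ 249., -177.,    0.]))
50 (np.float64(247.13325645228753), np.float64(166.31080703787399))
22 (np.float64(246.98802703613183), np.float64(177.62937973956798))
0 (np.float64(246.87262790798462), np.float64(186.62310467644318))
-22 (np.float64(246.75607473358787), np.float64(195.70677114666807))
-50 (np.float64(246.6060377662816), np.float64(207.4000242585395))
```

View pics/s6b.png

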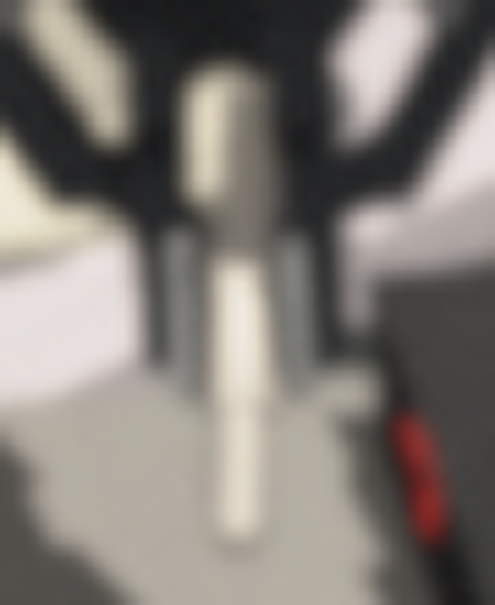

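Run:
```python
from h import *
np.set_printoptions(precision=1,suppress=True)
W=np.load('topW.npy')[210:270,360:430].reshape(-1,3)
ex=np.array([.593,-.805,0]);ey=np.array([.805,.593,0]);o=np.array([402.4,-333.5,0])
s=(W-o)@ex;y=(W-o)@ey
for a in range(-44,70,4):
    m=(abs(s-a)<2)&(abs(y)>10)&(abs(y)<18); 
    if m.any(): print(a,W[m][:,2])
for b in range(-40,40,4):
    m=(abs(y-b)<2)&(s>10)&(s<22)
    if m.any(): print('y',b,W[m][:,2])
```

```text
-44 [ 6.6  7.5  9.1  9.  11.6  9.2  8.2]
-40 [ 9.1  7.8  9.8 10.9  8.6]
-36 [ 7.3  8.7  6.4 10.8  7.5  4.2]
-32 [ 7.6  8.9 11.3 10.   5.1  8.4]
-28 [10.3  8.9  5.   4.4  9.   9.5]
-24 [11.   7.4  9.   5.9  9.3 10.3  9.7]
-20 [ 8.5 10.9  4.6  9.8 11.7]
-16 [ 6.7 63.9  7.9  9.4 60.3 66.2  8.6 10.1 61.8 64.8 63.6]
-12 [ 9.2  7.6  5.5  7.5  7.2 65.  66.7 11.1  8.1 63.1 67.3 62.3 62.9 65.7
 69.2 64.5 63.9 66.8 66.5]
-8 [ 8.4 69.   8.3 65.4 68.  68.  68.3 67.6 65.3 69.9 62.4 69.3 69.4 67.2
 68. ]
-4 [ 9.2  9.7 73.   9.  70.8 68.4 69.7 70.1 66.6 72.3 70.8 72.8 69.8 71.8
 74.1 73.  70.9]
0 [10.5 72.8 72.3 74.8 69.7 73.4 75.6 75.3 75.  71.9 73.3 73.1 69.9 71.6
 71.9 75.3 74.9]
4 [ 7.4 76.7 76.8 78.9 74.1 77.7 77.8 73.5 76.2 79.5 74.2 78.3 77.1 76.2
 78.1 78.8 77.5]
8 [ 8.1 80.4 77.3 82.2 78.3 81.  81.1 77.5 82.2 76.7 80.9 81.3 81.7 79.7
 84.4]
12 [82.1 84.1 84.4 80.9 82.3 76.2 81.7 82.9 79.7 80.8 83.7 85.8 82.3 82.8
 84.9 81.1 84.6]
16 [86.  85.  85.2 85.3 84.7 84.2 85.3 84.1 85.5 84.  82.9 87.3 85.9]
20 [82.  77.8 82.2 85.2 78.6 79.5 78.6 83.8 81.  83.5 80. ]
24 [77.3 71.4 74.1 78.9 76.2 73.
[... 952 characters left out ...]
 [79.8 81.3 86.  83.8 81.7 81.1 84.1 81.4 85.3 83.1]
y 0 [78.4 81.6 83.  80.4 86.2 84.3 85.8 80.2 82.7 82.9]
y 4 [85.3 83.4 84.  85.  82.7 82.5 84.7 84.6 83.9 80.4]
y 8 [81.3 79.9 84.5 85.6 82.3 84.8 85.2 86.7 80.7 81.8 83.6]
y 12 [85.2 78.6 82.3 84.7 84.2 76.2 81.7 82.9 85.3 79.7 80.8]
y 16 [82.  77.8 86.  85.  82.2 82.1 84.1 85.2 85.3 84.4 80.9]
y 20 [ 9.   9.7 38.  53.5 64.6 77.2  7.2  5.2 11.4 27.6 43.6 57.3 71.6 82.9
 13.6  9.2 21.6 36.5 51.3 61.9 75.9 81.4  7.1 68.4 81.1]
y 24 [ 8.5  6.5  9.7  8.6 10.6  7.9  8.9  6.5 10.4  6.2]
y 28 [ 7.3  9.7  8.7  7.6 10.6 10.6  6.7  7. ]
y 32 [ 6.4  0.3  9.1  6.9  7.6  8.  11.1  5.8  7.5  6.9  9.2]
y 36 [-0.5 -2.  -3.9 -2.3 -1.3 -2.3 -0.8 -3.7 -1.7]
```

Request:
play_rows(
  steps=[
    [[0,-0.4,-0.36,0,5],[0,-1.0,-0.36,0,5],[0,-1.63,-0.36,0,5],[0,-1.63,0.2,0,5],[0,-1.63,0.5,0,5],[0,-1.63,0.67,0,5],[0,-1.63,0.67,0,5]],
  ],
)

```text
t: 7.67
tool_pos: [400.8, -327.5, 105.0]
tool_rot: [[-0.802, -0.598, 0.004], [-0.598, 0.802, -0.003], [-0.001, -0.005, -1.0]]
ft_force: [4.0, -5.5, 0.2]
grip_width: 0.18
```

Request:
play_rows(
  steps=[
    [[0,0.12,0.09,0,5],[0,0.24,0.19,0,5],[0,0.35,0.3,0,5],[0,0.45,0.42,0,5],[0,0.54,0.55,0,5],[0,0.61,0.68,0,5],[0,0.68,0.82,0,5],[0,0.73,0.97,0,5]],
  ],
)

```text
t: 8.33
tool_pos: [390.4, -312.9, 82.8]
tool_rot: [[-0.802, -0.598, 0.005], [-0.598, 0.802, -0.004], [-0.001, -0.006, -1.0]]
ft_force: [-1.4, -0.6, 14.8]
grip_width: 0.183
```

Run:
```python
from h import *
np.set_printoptions(precision=3,suppress=True)
s=manip.sense(); print(s['tool_pos'],s['ft_force'],s['grip_width'])
p,d=grab('scene','scene7')
cv2.imwrite('pics/s7.png',cv2.resize(p[150:270,200:300,::-1],None,fx=5,fy=5,interpolation=cv2.INTER_CUBIC))
```

```text
[ 390.353 -312.88    82.776] [-1.427 -0.61  14.783] 0.1831575589336658
```

View pics/s7.png

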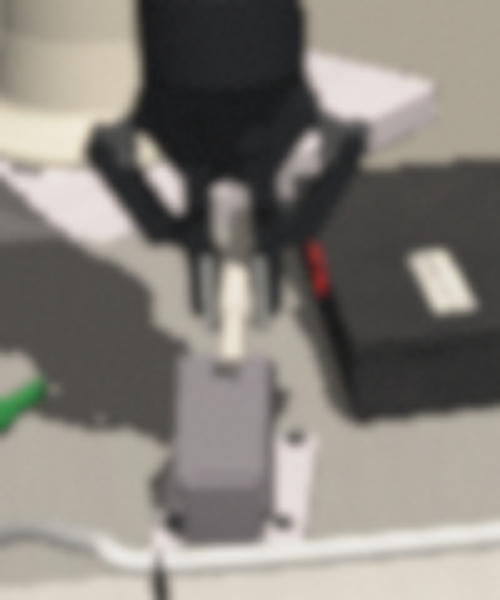

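```bash
cat > prof.py <<'E'
from h import *
import sys
np.set_printoptions(precision=1,suppress=True)
z=np.load(sys.argv[1]+'.npz');p=z['p'];W=world('scene',z['d'].astype(float))
ex=np.array([.593,-.805,0]);ey=np.array([.805,.593,0]);o=np.array([402.4,-333.5,0])
for v in range(196,230,1):
    for u in range(244,250,2):
        w=W[v,u]; print(v,u,p[v,u].min(), 's %.0f y %.0f z %.0f'%((w-o)@ex,(w-o)@ey,w[2]),end=' | ')
    print()
E
python3 prof.py scene7
```

```text
196 244 147 s -304 y -35 z 0 | 196 246 114 s -52 y -2 z 115 | 196 248 93 s -48 y 3 z 117 | 
197 244 142 s -298 y -35 z -1 | 197 246 112 s -45 y -1 z 116 | 197 248 94 s -44 y 4 z 117 | 
198 244 125 s -289 y -34 z 0 | 198 246 107 s -35 y -0 z 118 | 198 248 94 s -39 y 4 z 116 | 
199 244 105 s -282 y -33 z 1 | 199 246 101 s -35 y -0 z 116 | 199 248 93 s -36 y 4 z 115 | 
200 244 88 s -34 y -5 z 113 | 200 246 98 s -31 y -0 z 115 | 200 248 91 s -34 y 4 z 114 | 
201 244 88 s -31 y -5 z 112 | 201 246 107 s -26 y 0 z 115 | 201 248 95 s -27 y 5 z 114 | 
202 244 103 s -31 y -5 z 110 | 202 246 137 s -28 y 0 z 111 | 202 248 113 s -21 y 5 z 114 | 
203 244 122 s -32 y -5 z 107 | 203 246 174 s -21 y 1 z 112 | 203 248 148 s -21 y 5 z 112 | 
204 244 135 s -27 y -5 z 106 | 204 246 199 s -20 y 1 z 110 | 204 248 179 s -19 y 5 z 110 | 
205 244 145 s -21 y -4 z 107 | 205 246 210 s -16 y 1 z 109 | 205 248 193 s -17 y 5 z 109 | 
206 244 152 s -18 y -4 z 106 | 206 246 215 s -18 y 1 z 106 | 206 248 196 s -9 y 6 z 110 | 
207 244 158 s -14 y -4 z 105 | 207 246 215 s -12 y 1 z 106 | 207 248 198 s -12 y 6 z 106 | 

[... 1196 characters left out ...]
7 y 8 z 90 | 
222 244 131 s 29 y -1 z 89 | 222 246 137 s 28 y 4 z 88 | 222 248 147 s 24 y 8 z 86 | 
223 244 107 s 22 y -2 z 82 | 223 246 114 s 26 y 3 z 85 | 223 248 139 s 23 y 7 z 83 | 
224 244 104 s 20 y -2 z 79 | 224 246 109 s 19 y 2 z 78 | 224 248 137 s 25 y 7 z 81 | 
225 244 121 s 21 y -2 z 77 | 225 246 119 s 23 y 3 z 78 | 225 248 139 s 21 y 7 z 77 | 
226 244 138 s 29 y -1 z 78 | 226 246 134 s 24 y 3 z 76 | 226 248 142 s 25 y 7 z 76 | 
227 244 146 s 25 y -2 z 74 | 227 246 142 s 27 y 3 z 75 | 227 248 145 s 27 y 7 z 75 | 
228 244 147 s 30 y -1 z 74 | 228 246 146 s 30 y 3 z 74 | 228 248 146 s 26 y 7 z 72 | 
229 244 146 s 27 y -2 z 70 | 229 246 147 s 29 y 3 z 71 | 229 248 147 s 28 y 7 z 70 |
```

Request:
play_rows(
  steps=[
    [[0,0.03,0.12,0,5],[0,0.05,0.24,0,5],[0,0.07,0.34,0,5],[0,0.07,0.4,0,5],[0,0.07,0.4,0,5]],
  ],
)

```text
t: 8.8
tool_pos: [388.6, -310.4, 72.0]
tool_rot: [[-0.801, -0.598, 0.003], [-0.598, 0.801, -0.003], [-0.001, -0.004, -1.0]]
ft_force: [-0.7, 0.3, 12.9]
grip_width: 0.183
```

```bash
python3 - <<'E'
from h import *
np.set_printoptions(precision=3,suppress=True)
s=manip.sense(); print(s['tool_pos'],s['ft_force'],s['grip_width'])
p,d=grab('scene','scene8')
E
python3 prof.py scene8 | cut -d'|' -f2 | head -30
```

```text
[ 388.562 -310.425   72.002] [-0.711  0.316 12.863] 0.18272965006366393
 196 246 161 s -298 y -29 z 3 
 197 246 157 s -292 y -28 z 2 
 198 246 147 s -289 y -28 z 0 
 199 246 139 s -286 y -28 z -1 
 200 246 133 s -278 y -27 z -1 
 201 246 127 s -269 y -26 z 0 
 202 246 118 s -264 y -26 z -0 
 203 246 107 s -40 y -1 z 103 
 204 246 100 s -36 y -1 z 102 
 205 246 114 s -24 y 0 z 105 
 206 246 149 s -20 y 0 z 105 
 207 246 180 s -20 y 0 z 102 
 208 246 194 s -17 y 0 z 101 
 209 246 200 s -9 y 1 z 102 
 210 246 202 s -11 y 1 z 99 
 211 246 202 s -7 y 1 z 98 
 212 246 197 s -3 y 1 z 98 
 213 246 195 s 1 y 2 z 97 
 214 246 199 s 5 y 2 z 97 
 215 246 203 s 9 y 2 z 96 
 216 246 203 s 11 y 3 z 95 
 217 246 205 s 19 y 3 z 96 
 218 246 203 s 24 y 4 z 96 
 219 246 195 s 29 y 4 z 96 
 220 246 178 s 26 y 4 z 92 
 221 246 157 s 26 y 3 z 90 
 222 246 138 s 25 y 3 z 86 
 223 246 122 s 21 y 3 z 82 
 224 246 120 s 24 y 3 z 81 
 225 246 131 s 26 y 3 z 80
```

Request:
play_rows(
  steps=[
    [[0,0,-0.3,0,5],[0,0,-1.2,0,5],[0,0,-2.5,0,5],[0,0,-3.8,0,5],[0,0,-5.0,0,5],[0,0,-5.2,0,5],[-1.2,0.38,-5.2,-0.09,5],[-2.4,0.77,-5.2,-0.18,5],[-3.6,1.15,-5.2,-0.28,5],[-4.8,1.53,-5.2,-0.38,5],[-6.0,1.92,-5.2,-0.48,5],[-7.2,2.3,-5.2,-0.58,5]],
  ],
)

```text
t: 9.85
tool_pos: [496.4, -154.1, 199.7]
tool_rot: [[-0.338, -0.941, -0.002], [-0.941, 0.338, 0.001], [0.0, 0.002, -1.0]]
ft_force: [0.5, 0.1, -0.5]
grip_width: 0.184
```

Run:
```python
from h import *
np.set_printoptions(precision=3,suppress=True)
s=manip.sense(); print(s['tool_pos'],s['ft_force'],s['grip_width'])
p,d=grab('scene','scene9')
cv2.imwrite('pics/s9.png',cv2.resize(p[60:240,230:430,::-1],None,fx=3.3,fy=3.3,interpolation=cv2.INTER_CUBIC))
```

```text
[ 496.363 -154.067  199.688] [ 0.499  0.078 -0.508] 0.1840754076552704
```

View pics/s9.png

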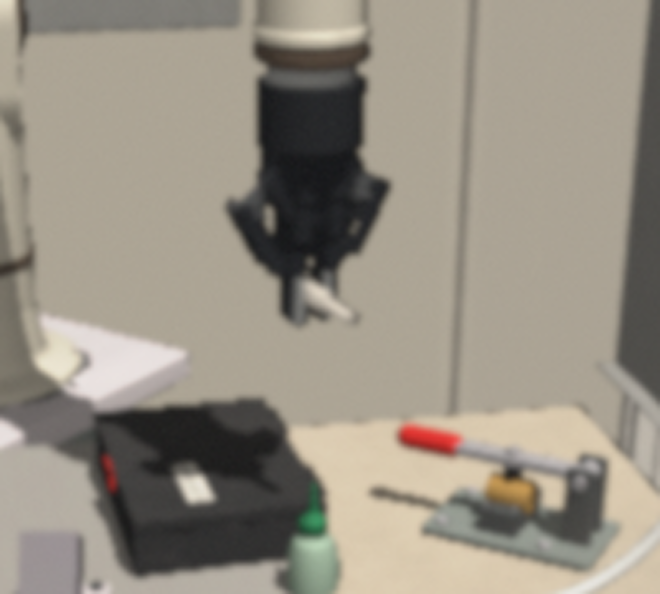

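Request:
play_rows(
  steps=[
    [[-1.3,-0.4,0,-0.09,5],[-2.6,-0.8,0,-0.18,5],[-3.9,-1.2,0,-0.27,5],[-5.2,-1.6,0,-0.36,5],[-6.53,-1.97,0,-0.44,5],[-6.53,-1.97,0,-0.44,5],[-6.53,-1.97,0,-0.44,5],[-6.53,-1.97,0,-0.44,5]],
  ],
)

```text
t: 10.57
tool_pos: [598.0, -19.7, 199.3]
tool_rot: [[0.089, -0.996, -0.003], [-0.996, -0.089, -0.0], [0.0, 0.003, -1.0]]
ft_force: [-0.0, -1.4, -0.5]
grip_width: 0.185
```

```bash
cat > chk.py <<'E'
from h import *
import sys
np.set_printoptions(precision=2,suppress=True)
t=sys.argv[1]
s=manip.sense(); T=s['tool_pos']; print(T,s['tool_rot'][:,0],s['ft_force'],s['grip_width'])
p,d=grab('scene',t)
W=world('scene',d.astype(float))
u0,u1,v0,v1=330,450,60,240
cv2.imwrite(f'pics/{t}z.png',cv2.resize(p[v0:v1,u0:u1,::-1],None,fx=3.3,fy=3.3,interpolation=cv2.INTER_CUBIC))
m=(p.min(-1)>95)&(abs(W[...,2]-T[2]-19)<45)&(np.hypot(W[...,0]-T[0],W[...,1]-T[1])<75)
w=W[m]; c=w.mean(0); print('gauge px',m.sum(),c)
ux=np.array([.9954,.0957,0]);uy=np.array([-.0957,.9954,0])
o=np.array([603.4,-16.8,0]);a=(w-o)@ux;b=(w-o)@uy
for k in range(-70,70,5):
    q=abs(a-k)<2.5
    if q.sum()>2: print(k,q.sum(),'y %.1f'%np.median(b[q]),'z',np.percentile(w[q,2],[5,50,95]))
E
python3 chk.py scene10
```

```text
[597.96 -19.69 199.32] [ 0.09 -1.    0.  ] [-0.01 -1.41 -0.47] 0.185353868287843
gauge px 201 [608.65 -22.01 223.03]
-50 6 y -6.2 z [224.91 229.53 232.93]
-45 9 y -7.7 z [224.22 228.37 231.34]
-40 11 y -5.1 z [223.36 228.37 231.83]
-35 7 y -6.6 z [222.57 227.38 230.12]
-30 8 y -5.4 z [222.08 226.59 229.8 ]
-25 6 y -6.7 z [219.3  224.69 229.85]
0 7 y -16.5 z [199.98 204.94 225.44]
5 42 y -11.2 z [204.64 225.28 245.35]
10 21 y -3.6 z [212.49 227.21 256.93]
15 13 y -8.4 z [216.03 223.13 228.15]
20 16 y -7.7 z [214.84 221.29 226.91]
25 9 y -5.8 z [216.75 220.86 224.26]
30 9 y -6.7 z [214.13 219.69 223.61]
35 9 y -7.0 z [215.33 218.18 222.87]
40 11 y -5.8 z [213.24 218.61 222.52]
45 9 y -7.1 z [212.11 217.89 221.73]
50 4 y -6.8 z [215.05 219.12 220.43]
```

View pics/scene10z.png

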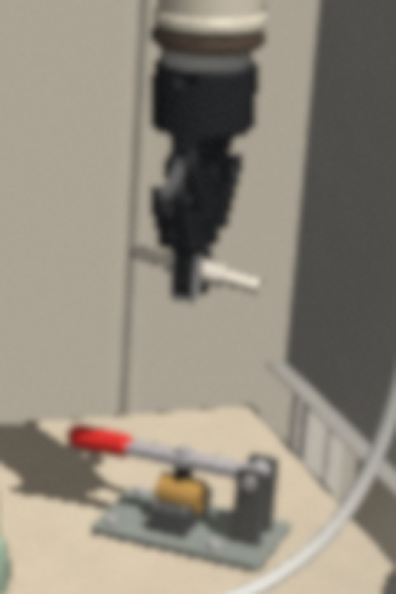

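Request:
play_rows(
  steps=[
    [[-0.05,0,0.8,0,5],[-0.1,0,1.6,0,5],[-0.1,0,2.4,0,5],[-0.1,0,3.1,0,5],[-0.1,0,3.48,0,5],[-0.1,0,3.48,0,5],[-0.1,0,3.48,0,5],[-0.1,0,3.48,0,5],[-0.1,0,3.48,0,5],[-0.1,0,3.48,0,5]],
  ],
)

```text
t: 11.45
tool_pos: [599.8, -17.0, 114.8]
tool_rot: [[0.089, -0.996, 0.002], [-0.996, -0.089, -0.0], [0.0, -0.002, -1.0]]
ft_force: [-0.7, -0.8, -1.2]
grip_width: 0.186
```

```bash
python3 chk.py scene11
python3 - <<'E'
from h import *
p,d=grab('top','top11')
cv2.imwrite('pics/t11.png',cv2.resize(p[80:300,220:460,::-1],None,fx=2.7,fy=2.7,interpolation=cv2.INTER_CUBIC))
E
```

```text
[599.81 -17.03 114.79] [ 0.09 -1.    0.  ] [-0.75 -0.83 -1.23] 0.1855941910910245
gauge px 183 [611.57 -19.03 138.78]
-50 4 y -0.4 z [137.84 144.83 147.29]
-45 7 y -5.4 z [139.77 143.8  146.76]
-40 11 y -2.8 z [138.36 143.77 148.17]
-35 3 y -5.9 z [141.82 144.71 147.17]
-30 7 y -4.5 z [137.26 141.46 146.64]
-25 5 y -5.0 z [136.1  140.76 142.5 ]
5 27 y -11.2 z [117.38 135.38 148.89]
10 37 y -4.8 z [121.34 144.37 172.51]
15 12 y -6.0 z [131.17 138.8  142.69]
20 13 y -6.3 z [130.73 139.31 141.97]
25 10 y -4.7 z [131.86 137.06 140.69]
30 9 y -4.1 z [133.07 137.34 138.68]
35 9 y -4.6 z [131.06 135.18 138.08]
40 8 y -3.7 z [129.83 134.21 137.66]
45 9 y -5.5 z [130.8  136.18 138.45]
50 7 y -2.9 z [128.18 135.55 137.3 ]
```

View pics/scene11z.png

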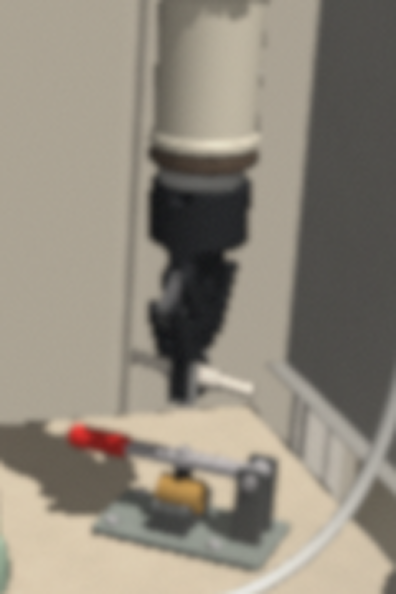

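View pics/t11.png

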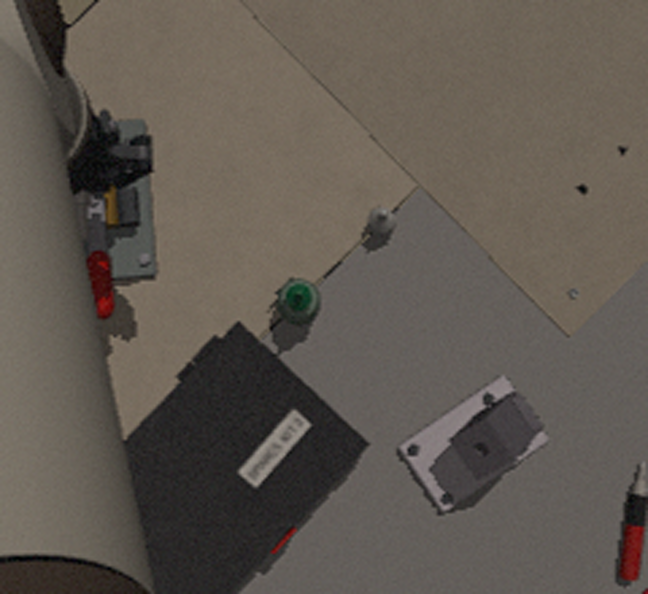

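Run:
```python
from h import *
s=manip.sense(); print(s['t'],abs(s['joint_vel']).max()); print(manip.hand_in())
```

```text
11.55 0.2323291305277199
the job is handed in; nothing more can be done
None
```

I handed the job in at 11.55 s of the 46 s allowed, with the gauge held about 105 mm above the bushing and the clamp shut. No verdict is reported.

**What I did**
1. I pressed the clamp arm down by its red grip to the stop. The push rose to about 17 N, and the grip top then measured about 72 mm against the expected 74 mm.
2. I gripped the gauge on its knurl (opening about 15.8 mm) and drew it out along the bore.
3. The moves could only turn the tool about its own axis. So I levelled the gauge in the fingers by pressing its lower end on the top edge of the stand block.
4. I carried it over the fixture, clear of both bottles, and lined it up with the bore.

**Last checks**

| Check | Measured | Limit |
|---|---|---|
| Tilt from level | about 5 to 6° | 12° |
| In line with the bore | within about 1° | 15° |
| Off centre over the bushing | roughly 5 mm or less | 30 mm |
| Gauge centre above the bench | about 138 mm | 95 to 200 mm |

- **Pictures:** the clamp is shut, the bushing is in its V-block, both bottles stand where they were, and nothing touches the fixture.
- **Residual force:** the wrist sensor read about 1 to 2 N.
- **Disagreement:** the depth camera puts the gauge centre about 4 mm higher than the arm's own reading (134 mm). Either value is well inside the limits.

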